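# Drop a glue stick from the desk dispenser

## Robot

A 7-joint arm with a two-finger parallel gripper is mounted at the origin on the work surface. World frame = base frame: x ahead of the robot, y to its left, z up, the work surface at z = 0. Lengths are in m, angles in rad, forces in N, time in s.
With the tool pointing down it reaches from about 0.425 to 0.825 m from the base axis. Payload 3.6 kg.
Tool frame: the origin (TCP) lies at the very end of the fingers, on their centre line; the grasp point (between the pads) lies 19 mm behind it (r.hold_point_z is the distance from the TCP to the grasp point, in m); z points along the fingers, y is the line along which they close (so a half turn about z gives the same grasp; the last joint's range is limited). The gripper opens to 85 mm and grips with 20 to 120 N. Pads are 22 mm wide; open, the fingers measure 114 mm over their backs; the gripper's body (76 mm by 85 mm) begins 54 mm behind the grasp point. The pads swing forward as they close: fully open they stand 13 mm farther back than shut.
Start: joints at [1.256, 0.615, -0.013, 1.423, 0.008, 1.103, -0.04], TCP at [0.185, -0.623, 0.231] pointing down, gripper open.
Joint ranges: [-3.12, 3.12], [-0.3, 2.06], [-1.34, 1.32], [0.26, 2.42], [-1.36, 4.5], [0.01, 1.98], [-2.84, 2.84]. Speed limits (rad/s): [2.79, 2.79, 3.14, 3.14, 3.14, 3.14, 3.14].

## Interface

Orientations are given as a rotation vector (axis times angle).
In Python, from rig import r gives the robot as it stands.
- The arm moves only by the shell command python3 -m pendant 'ROWS' [FORCE]. ROWS is JSON, a list of rows, each a list of 3 entries, a list of its own where there are three numbers: the turn, a rotation vector about the tool's x, y, z in rad, then the shift along the tool's x, y, z in m, then the closure in counts, from 0 (fully open) to 255 (shut). In form: [[[rx, ry, rz], [x, y, z], claw], ...]. A call has 1 to 10 rows; each row is the pose to reach, as a shift and turn from the pose commanded when the call began, along the tool's axes at that moment; what a row does not reach only later rows make up. A row lasts 1/12 s, in which the tool goes at most 41.7 mm and 7.16 degrees, less where a joint would pass 70% of its speed; a pose out of reach is approached as far as the arm can. A call with a gripper value outside its range is refused whole. The fingers move at their own pace and stop on an object; FORCE is the grip in N (left out, the last holds). Time passes only in rows, so rows that repeat a pose let the fingers close. It gives the time, the measured TCP pose, the force, the opening and the grip force at its end, in the units of the state.
- r.state(): the state, without advancing time (a new reading comes with each control period).
- r.capture(name): name is "side" or "top" or "wrist"; returns the picture (420x560x3 uint8, red, green, blue); there is no depth.
- r.camera_params(name): a dict with "camera_matrix" (3x3 intrinsics, pixels), "position" and "rotation" of the camera in the world; the wrist camera has in their place "T_tool_cam" (4x4, takes a point from camera to tool coordinates, whose origin is the TCP and whose axes are the flange's). Camera axes: x right, y down, z forward; pixel columns grow to the right and rows downward; lengths in m; the calibration is good to about 2 mm. A picture is of the moment at which its call begins: read the wrist's pose just before it. camera_params takes no time and is no camera call.
- r.job_done(): hands the job in; it is judged then, once.
Trained networks look in the newest picture that a camera, given by its name, has taken for a name from the list of things; names that differ only in an ending like _2 or _b are one class to them, and where a whole thing is asked for, a point or a joint stands for the part that bears it (a point fixed in the world has none). Each returns a list of dicts, best first, with "conf" (0 to 1); they miss things now and then, are a little off and sometimes report something else, mostly with a low value. They report only what shows in the picture. A call takes as long as a camera call. They do not tell look-alikes from the thing itself.
- r.outline_of(camera, query): "pixels" (420x560 bool, what is visible of it) and "uv" ([column, row] in pixels, amid what is visible of it).
The state is a dict: "time": time; "joint_positions": joint angles; "dq": joint speeds; "tau": joint torques, N m; "eef_pos": TCP position; "eef_rot": TCP orientation; "force": force on the tool from outside, world axes, zero at the start; "wrist_torque": the same for the moment, N m; "grip_width": opening from 0.0 (shut) to 1.0 (fully open); "grasp_force": force on a finger pad.
Only numpy, scipy, OpenCV 4.12 (cv2) and the standard library are available. Lean on these libraries where they do the work, as an engineer would, in place of code of your own. Each camera call takes 0.05 s, during which the arm holds its last target. There are 200 camera calls.

## Task

A two-lane glue-stick dispenser stands on the desk, each lane closed by a gate on a rocking lever. With a fingertip, press down the blue paddle of the lane that holds the green glue stick, so that its gate lifts and the green stick rolls out into the catch tray; then let go so that the gate drops shut again. Leave the other lane closed with the red stick in it, touch neither the sticks nor the gates, and do not disturb the pen cup, stapler or eraser.

Things in the scene. Friction and masses are not known exactly. Their poses are not given: they have to be found in the camera images.
- dispenser: Light wooden dispenser fixed to the desk. Origin: on the desk between its two lanes; x runs down the lanes from paddles to tray, y to the left lane, z up. Left lane y 3 to 107 mm, right lane -107 to -3 mm; walls x -88 to 73 mm, 90 mm high; lever pivots at x -55 mm, 107 mm up, posts to 116 mm. Lane floors slope 0.21 rad down to +x; shut gates stand at x 35 mm.
- mouths (a point): Middle of the lanes' lower ends (dispenser x 73 mm), 30 mm above the desk. The catch tray begins here, on the side away from the paddles. The tray is part of the dispenser, 107 mm (x) by 214 mm (y), open above, split in two by the lanes' divider; floor 8 mm above the desk, end wall 52 mm high.
- lever_left (a joint): Angle of the left lane's lever, rad: 0 with the gate shut (paddle up), grows as the paddle goes down; stop at 0.42, when paddle and gate have each moved about 37 mm. A spring shuts it when let go: about 1 N at the paddle to start, 3 N at the stop. The stick passes from about 0.3 on.
- lever_right (a joint): The same for the right lane's lever.
- paddle_left (a point): Blue paddle on the near end of the left lane's lever, 44 mm (x) by 48 mm (y), 10 mm thick. Point: centre of its top face, 121 mm above the desk when up; x along the lever towards the gate, z out of the top face. The lever pivots 95 mm farther along x and 14 mm lower. Below it is free air down to the desk.
- gate_left (a point): Blue barred gate, 90 mm wide, 62 mm high, 4 mm thick, hung from the far end of the left lever. Point: middle of its lower edge, 8 mm above the lane floor when shut.
- paddle_right (a point): Blue paddle on the near end of the right lane's lever, 44 mm (x) by 48 mm (y), 10 mm thick. Point: centre of its top face, 121 mm above the desk when up; x along the lever towards the gate, z out of the top face. The lever pivots 95 mm farther along x and 14 mm lower. Below it is free air down to the desk.
- gate_right (a point): Blue barred gate, 90 mm wide, 62 mm high, 4 mm thick, hung from the far end of the right lever. Point: middle of its lower edge, 8 mm above the lane floor when shut.
- green_stick: Glue stick, green with a white cap, 30 mm diameter, 100 mm long, about 45 g, loose, lying across one lane (either one) against the gate. Origin: its centre; y along its length. It rolls down by itself within about a second once its gate is up.
- red_stick: Glue stick, red with a white cap, 30 mm diameter, 100 mm long, about 45 g, loose, lying across one lane (either one) against the gate. Origin: its centre; y along its length. It rolls down by itself within about a second once its gate is up.
- pen_cup: Dark round pen cup with three pens, 72 mm diameter, 95 mm high (pens to 155 mm), loose. Origin: centre of its underside.
- stapler: Blue and black stapler, 150 x 36 x 48 mm high, loose. Origin: centre of its underside; x along its length.
- eraser: Yellow eraser, 48 x 24 x 14 mm, loose. Origin: centre of its underside.
Things that resemble listed ones, but are neither listed nor needed, are in the scene too. Of the things shaped like the green_stick, the green one is meant.

How it is judged:
On the way, in this order (a step that is already met when the one before it is completed fails the run):
1. the paddle of the green stick's lane is pressed by the robot and its gate is rising (((y of green_stick in the frame of dispenser above 0 m and value of joint lever_left above 0.12 rad and contact force between any of the fingers, the arm and lever_left_c1 above 0.3 N) or (y of green_stick in the frame of dispenser below 0 m and value of joint lever_right above 0.12 rad and contact force between any of the fingers, the arm and lever_right_c1 above 0.3 N))), for 0.02 s.
2. the green stick has rolled into the catch tray (x of green_stick in the frame of dispenser above 0.083 m and z of green_stick in the frame of dispenser below 0.045 m), for 0.2 s.
At the end, for the whole second after the job is handed in: The green stick lies still (under 0.03 m/s) in the catch tray, both gates are shut (levers under 0.04 rad), and the red stick is within 15 mm of where it was behind its gate (all of step 2 and x of green_stick in the frame of dispenser below 0.18 m and y of green_stick in the frame of dispenser between -0.11 and 0.11 m and linear speed of green_stick below 0.03 m/s and distance of red_stick from where it was at the start of the episode below 0.015 m and value of joint each of lever_left, lever_right below 0.04 rad); the robot touches nothing.
It fails at once if the lever of the red stick's lane is worked (over 0.1 rad) or the red stick moves over 15 mm (distance of red_stick from where it was at the start of the episode above 0.015 m or (y of red_stick in the frame of dispenser above 0 m and value of joint lever_left above 0.1 rad) or (y of red_stick in the frame of dispenser below 0 m and value of joint lever_right above 0.1 rad)).
It fails at once if the robot touches a glue stick (contact force between any of the fingers, the arm and green_stick above 0.3 N or contact force between any of the fingers, the arm and red_stick above 0.3 N).
It fails at once if the robot touches a gate (contact force between any of the fingers, the arm and lever_left_c2 above 0.3 N or contact force between any of the fingers, the arm and lever_right_c2 above 0.3 N).
It fails at once if the pen cup, stapler or eraser is moved over 15 mm or tipped (distance of any of pen_cup, stapler, eraser from where it was at the start of the episode above 0.015 m or angle between any of pen_cup, stapler, eraser's own z axis and vertical above 0.3 rad).
It fails at once if a glue stick is lifted off the dispenser (z of any of green_stick, red_stick in the frame of dispenser above 0.09 m).
It also fails if it takes over 32 s, if anything falls off the work surface, if the arm or the gripper's body presses on something with over 40 N, if the wrist force passes 120 N, or if a joint passes its speed limit or range.

## Working session

There is one attempt and no reset: what is moved stays moved. The work goes in short steps, Python scripts to look and compute and a shell command to move; the robot and the scene stay as the last step left them, time stands still between calls to the robot, and variables do not carry over. Pictures are saved under pics/ and viewed, at most 10 in all, crops included, and the job is handed in when it is done.

```bash
mkdir -p pics; python3 - <<'E'
from rig import r
import cv2
for n in("top","side"):
    cv2.imwrite(f"pics/{n}0.png",r.capture(n)[:,:,::-1])
    p=r.camera_params(n);print(n,p)
s=r.state();print(s['time'],s['eef_pos'],s['eef_rot'])
for n in("top","side"):
  for q in("paddle_left","gate_left","green_stick","red_stick","dispenser"):
    for d in r.outline_of(n,q)[:4]:print(n,q,round(d['conf'],2),d['uv'],d['pixels'].sum())
E
```

```text
top {'camera_matrix': array([[440.40742661,   0.        , 276.79438473],
       [  0.        , 440.40742661, 219.80888642],
       [  0.        ,   0.        ,   1.        ]]), 'position': array([0.50117532, 0.0625087 , 1.13045821]), 'rotation': array([-2.18326719,  2.1627811 , -0.07647124])}
side {'camera_matrix': array([[429.8946477 ,   0.        , 280.62636299],
       [  0.        , 429.8946477 , 209.03126083],
       [  0.        ,   0.        ,   1.        ]]), 'position': array([ 0.33283209, -0.4017966 ,  0.7814816 ]), 'rotation': array([-2.38577609,  0.61710868, -0.19783091])}
0.1 [ 0.18431506 -0.62260094  0.2302554 ] [-3.10682659e+00 -4.50311468e-01  5.50157235e-04]
top paddle_left 0.7 [229.6, 209.2] 1054
top gate_left 0.6 [232.4, 209.8] 1063
top green_stick 0.85 [236.7, 288.6] 471
top green_stick 0.77 [184.5, 258.2] 489
top green_stick 0.57 [244.4, 175.0] 397
top red_stick 0.86 [288.5, 183.6] 379
top red_stick 0.31 [260.8, 176.8] 10820
top red_stick 0.17 [168.5, 193.0] 1002
top dispenser 0.56 [262.4, 175.8] 11077
side paddle_left 0.98 [274.9, 177.8] 1162
side gate_left 0.67 [274.4, 175.7] 1288
side green_stick 0.75 [205.6, 188.3] 503
side green_stick 0.71 [198.4, 238.0] 596
side green_stick 0.56 [308.1, 180.2] 251
side red_stick 0.65 [329.3, 216.4] 388
side dispenser 0.62 [319.3, 206.0] 13119
```

View pics/top0.png

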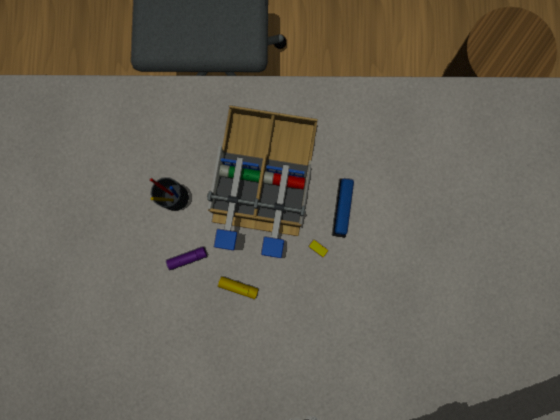

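View pics/side0.png

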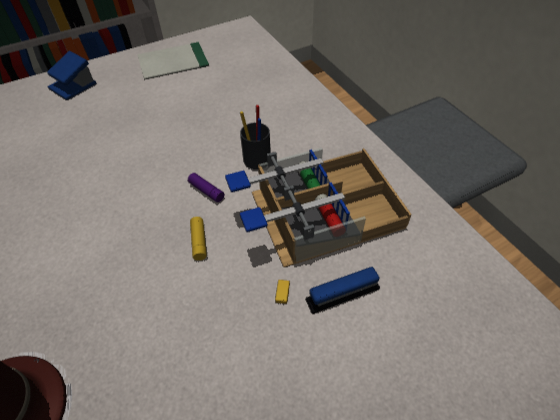

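The top view shows the green stick at (240,174) in the left lane, whose paddle is at (226,240). The red stick is at (288,181), with its paddle at (273,247). The pen cup is at (170,193). The side view agrees: left paddle at (238,181), right paddle at (253,219).

```bash
cat > h.py <<'E'
import numpy as np,cv2
from rig import r
from scipy.spatial.transform import Rotation as R
def ray(n,uv):
    p=r.camera_params(n);d=R.from_rotvec(p['rotation']).apply(np.linalg.inv(p['camera_matrix'])@[*uv,1])
    return p['position'],d
def onz(n,uv,z):
    o,d=ray(n,uv);return o+d*(z-o[2])/d[2]
def blue(n,uv,rad=14):
    im=cv2.imread(f'pics/{n}0.png');h=cv2.cvtColor(im,cv2.COLOR_BGR2HSV)
    m=cv2.inRange(h,(105,140,60),(130,255,255));k=np.zeros_like(m);cv2.circle(k,uv,rad,255,-1)
    v,u=np.nonzero(m&k);return np.array([u.mean(),v.mean()]),len(u)
def togo(t):
    s=r.state();T=R.from_rotvec(s['eef_rot']);return T.inv().apply(np.array(t)-s['eef_pos'])
E
python3 - <<'E'
from h import *
for a,b in(((226,240),(238,181)),((273,247),(253,219))):
    (t,nt),(s,ns)=blue('top',a),blue('side',b)
    o1,d1=ray('top',t);o2,d2=ray('side',s)
    A=np.c_[d1,-d2];l=np.linalg.lstsq(A,o2-o1,rcond=None)[0];p,q=o1+d1*l[0],o2+d2*l[1]
    print(t,nt,s,ns,'top@.121',onz('top',t,.119).round(4),'side',onz('side',s,.119).round(4),'tri',p.round(4),q.round(4))
T=R.from_rotvec(r.state()['eef_rot']).as_matrix();print(T.round(3))
for n,uv,z in(('green',(240,174),.04),('red',(288,181),.04),('cup',(172,195),.05)):print(n,onz('top',uv,z))
E
```

```text
[225.37047354 239.31476323] 359 [237.34355828 180.48773006] 326 top@.121 [0.5391 0.1934 0.119 ] side [0.5415 0.1945 0.119 ] tri [0.539  0.1932 0.1212] [0.5408 0.1925 0.1212]
[272.45       247.04444444] 360 [252.82577566 218.77088305] 419 top@.121 [0.5224 0.085  0.119 ] side [0.5244 0.0861 0.119 ] tri [0.5224 0.0849 0.1213] [0.5237 0.0844 0.1213]
[[ 0.959  0.284  0.   ]
 [ 0.284 -0.959  0.   ]
 [ 0.    -0.    -1.   ]]
green [0.70621821 0.17012472 0.04      ]
red [0.68940847 0.04958575 0.04      ]
cup [0.65032119 0.33712323 0.05      ]
```

```bash
python3 -m pendant '[[[0,0,0],[0.04,-0.018,0],255],[[0,0,0],[0.075,-0.034,0],255],[[0,0,0],[0.11,-0.05,0],255],[[0,0,0],[0.15,-0.067,0],255],[[0,0,0],[0.19,-0.085,0],255],[[0,0,0],[0.225,-0.1,0],255],[[0,0,0],[0.26,-0.116,0],255],[[0,0,0],[0.3,-0.134,0],255],[[0,0,0],[0.34,-0.152,0],255],[[0,0,0],[0.375,-0.168,0],255]]' 20
python3 -c "
from h import *
print(togo([.54,.193,.17]))"
```

```text
time: 1.43
eef_pos: [0.4968, -0.3551, 0.2317]
eef_rot: [3.109, 0.45, 0.001]
force: [0.4, -0.4, -0.4]
grip_width: -0.001
grasp_force: 0.0
[ 0.19686471 -0.51338559  0.06145406]
```

```bash
python3 -m pendant '[[[0,0,0],[0.014,-0.036,0],255],[[0,0,0],[0.028,-0.072,0],255],[[0,0,0],[0.042,-0.108,0],255],[[0,0,0],[0.056,-0.144,0],255],[[0,0,0],[0.07,-0.18,0],255],[[0,0,0],[0.084,-0.216,0],255],[[0,0,0],[0.098,-0.252,0],255],[[0,0,0],[0.112,-0.288,0],255],[[0,0,0],[0.126,-0.324,0],255],[[0,0,0],[0.14,-0.36,0],255]]'
python3 -m pendant '[[[0,0,0],[0.014,-0.036,0],255],[[0,0,0],[0.028,-0.072,0],255],[[0,0,0],[0.042,-0.108,0],255],[[0,0,0],[0.056,-0.144,0],255],[[0,0,0],[0.056,-0.153,0],255],[[0,0,0],[0.056,-0.153,0.02],255],[[0,0,0],[0.056,-0.153,0.04],255],[[0,0,0],[0.056,-0.153,0.06],255],[[0,0,0],[0.056,-0.153,0.06],255],[[0,0,0],[0.056,-0.153,0.06],255]]'
python3 - <<'E'
from h import *
print(togo([.54,.193,.121]))
cv2.imwrite('pics/side1.png',r.capture('side')[100:300,150:430,::-1].repeat(2,0).repeat(2,1))
E
```

```text
time: 2.27
eef_pos: [0.5275, 0.0303, 0.2317]
eef_rot: [3.109, 0.45, 0.001]
force: [-0.1, -0.7, 0.3]
grip_width: 0.0
grasp_force: 0.0
time: 3.1
eef_pos: [0.5373, 0.1907, 0.1709]
eef_rot: [3.109, 0.45, -0.003]
force: [-0.1, 0.4, 0.9]
grip_width: 0.001
grasp_force: 0.0
[ 0.00333269 -0.00143096  0.04985068]
```

View pics/side1.png

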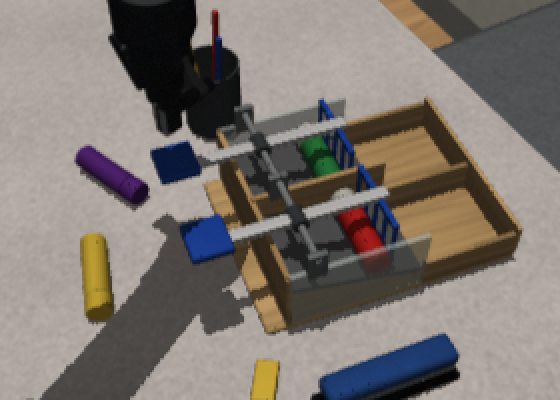

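The crop shows the shut fingertips at about (170,125), above the left paddle at (175,162). The green stick is behind that lane's gate at (320,157). Next I press straight down to z ≈ 0.084 and hold.

```bash
python3 -m pendant '[[[0,0,0],[0.003,-0.001,0.02],255],[[0,0,0],[0.003,-0.001,0.04],255],[[0,0,0],[0.003,-0.001,0.05],255],[[0,0,0],[0.003,-0.001,0.06],255],[[0,0,0],[0.003,-0.001,0.068],255],[[0,0,0],[0.003,-0.001,0.076],255],[[0,0,0],[0.003,-0.001,0.082],255],[[0,0,0],[0.003,-0.001,0.086],255],[[0,0,0],[0.003,-0.001,0.086],255],[[0,0,0],[0.003,-0.001,0.086],255]]'
python3 -m pendant '[[[0,0,0],[0,0,0],255],[[0,0,0],[0,0,0],255],[[0,0,0],[0,0,0],255],[[0,0,0],[0,0,0],255],[[0,0,0],[0,0,0],255],[[0,0,0],[0,0,0],255],[[0,0,0],[0,0,0],255],[[0,0,0],[0,0,0],255],[[0,0,0],[0,0,0],255],[[0,0,0],[0,0,0],255]]'
python3 - <<'E'
from h import *
cv2.imwrite('pics/side2.png',r.capture('side')[100:300,150:430,::-1].repeat(2,0).repeat(2,1))
E
```

```text
time: 3.98
eef_pos: [0.541, 0.193, 0.0858]
eef_rot: [-3.109, -0.45, -0.002]
force: [0.7, -0.1, 2.9]
grip_width: -0.0
grasp_force: 1.4
time: 4.82
eef_pos: [0.5404, 0.193, 0.0854]
eef_rot: [-3.109, -0.451, -0.0]
force: [0.1, -0.7, 3.4]
grip_width: 0.001
grasp_force: 1.4
```

View pics/side2.png

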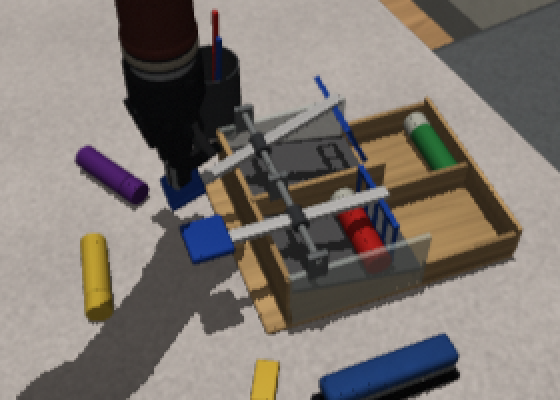

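The green stick has rolled out and lies in the tray at (430,140). The red stick hasn't moved, at (360,232). Now I release slowly and retreat upward.

```bash
python3 -m pendant '[[[0,0,0],[0,0,-0.008],255],[[0,0,0],[0,0,-0.016],255],[[0,0,0],[0,0,-0.024],255],[[0,0,0],[0,0,-0.032],255],[[0,0,0],[0,0,-0.04],255],[[0,0,0],[0,0,-0.055],255],[[0,0,0],[0,0,-0.08],255],[[0,0,0],[0,0,-0.11],255],[[0,0,0],[0,0,-0.13],255],[[0,0,0],[0,0,-0.13],255]]'
python3 -m pendant '[[[0,0,0],[0,0,0],255],[[0,0,0],[0,0,0],255],[[0,0,0],[0,0,0],255],[[0,0,0],[0,0,0],255],[[0,0,0],[0,0,0],255],[[0,0,0],[0,0,0],255]]'
python3 - <<'E'
from h import *
cv2.imwrite('pics/side3.png',r.capture('side')[100:300,150:430,::-1].repeat(2,0).repeat(2,1))
E
```

```text
time: 5.7
eef_pos: [0.5437, 0.1936, 0.2209]
eef_rot: [-3.107, -0.449, -0.018]
force: [0.7, 0.2, -0.3]
grip_width: -0.003
grasp_force: 0.0
time: 6.2
eef_pos: [0.5401, 0.1927, 0.2146]
eef_rot: [3.109, 0.451, -0.002]
force: [0.0, -0.3, 0.3]
grip_width: 0.001
grasp_force: 0.0
```

View pics/side3.png

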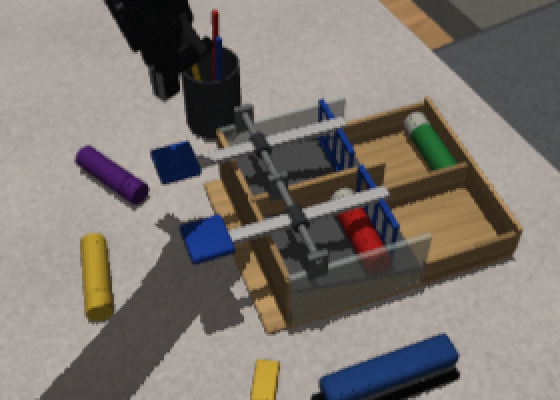

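The left gate is shut again with its paddle up at (175,162). The green stick is still in the tray at (430,140), and the red stick is in place.

```bash
python3 -c "
from rig import r
print(r.job_done())"
```

```text
the job is handed in; nothing more can be done
None
```

The green stick is in the catch tray, both gates are shut, and the red stick is still in its lane; I handed the job in at about 6.3 s, and no verdict came back.

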